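# Clamp a pad carrier in the rebuild fixture

### The job

Push the cast iron pad carrier along its channel until it sits fully home against the end stop, then push the toggle clamp's T-handled lever over its dead point until it snaps into lock and the clamp presses on the carrier. Only push: do not lift or tip the carrier, and leave the canister, bolt, sleeve and piston cup where they stand.

Things in the scene. Friction and masses are not known exactly. Their poses are not given: they have to be found in the camera images.
- fixture: Dark steel fixture fixed to the bench, plate 220 x 245 x 12 mm (x -145 to 75, y -185 to 60 mm in its frame). Origin on the bench surface under the seat centre; x runs along the channel to the end stop, y to the left of that, z up. The channel is centred on y = 0, 76 mm wide between two aluminium rails 10 mm wide and 10 mm above the plate, x -120 to 55 mm.
- carrier: Polished cast iron pad carrier, H-shaped block 110 (x, along the channel) x 70 (y) x 30 mm high, 0.4 to 0.7 kg, loose in the channel on the plate, 35 to 60 mm short of the stop. Origin: centre of its underside; axes about parallel to the fixture's. Flat near end face at its x = -55 mm; home is its origin at fixture x = 0, far face touching the stop.
- lever (a joint): Toggle lever angle, rad: 0 open (leaning 0.75 from vertical to fixture -y), grows when pushed to +y; upright 0.75, dead point about 0.8, locked on its stop 1.3 (leaning 0.55 to +y). A spring resists a level push at the T-bar with about 16 N at first, falling to 0 at the dead point, then throws it into lock. It also swings the hold-down bar down on the carrier, level when locked.
- lever_pivot (a point): The lever's hinge centre, at (0, -118, 58) mm in the fixture's frame (fixed); the hinge axis is the fixture's x axis.
- lever_grip (a point): Centre of the T-bar at the lever's end, a black round bar 18 mm in diameter, 64 mm long along the fixture's x axis; its centre is 120 mm from the pivot on a flat steel stem 10 mm wide. Its centre is 146 mm above the bench when open, 178 mm when upright, 160 mm when locked; at lock it is at fixture y -55 mm.
- clamp_pad: Sprung black rubber pad, 20 mm in diameter, under the end of the hold-down bar, 95 mm from the bar's hinge (fixture x 0, y -95, z 58 mm). Its origin is on the bar's centre line, 19 mm above the pad's underside. Locked, it presses on the middle of the carrier's top with about 2.5 N; with nothing under it, it would come 3 mm lower than the carrier's top.
- canister: Clear plastic canister with white screw lid, 68 mm in diameter, 93 mm high, standing loose near the fixture; origin at the centre of its underside. Leave it alone.
- bolt: Steel caliper mounting bolt, head 24 mm in diameter, 60 mm high, standing on its head; origin at the centre of its underside. Leave it alone.
- sleeve: Bronze guide sleeve, a tube 28 mm in diameter, 40 mm high, standing; origin at the centre of its underside. Leave it alone.
- cup: Black nylon piston cup, 50 mm in diameter, 38 mm high, standing mouth up; origin at the centre of its underside. Leave it alone.
- stop_face (a point): Middle of the end stop's face, at (55, 0, 23) mm in the fixture's frame. The stop is an aluminium block across the far end of the channel, 76 mm wide, 16 mm thick, its top 34 mm above the bench.
- bracket_top (a point): Top centre of the toggle clamp's steel bracket, at (0, -108, 70) mm in the fixture's frame; the bracket is 38 mm wide (x), y -138 to -78 mm. From it the hold-down bar, 25 mm wide, stands swung up at the start, to about 170 mm above the bench (y -105 to -65 mm).
Not all that is in view belongs to the job. What is meant by the carrier is not blue, purple or yellow, and is the larger of those in its own colour.

How it is judged (in metres and radians):
On the way, in this order (a step that is already met when the one before it is completed fails the run):
1. the carrier is home against the end stop (within 3 mm) while the lever is still open (below 0.3 rad) (x of carrier in the frame of fixture above -0.003 m and value of joint lever below 0.3 rad), for 0.2 s.
2. the lever has snapped into lock (above 1.22 rad) with the pad pressing on the carrier (value of joint lever above 1.22 rad and contact force between clamp_pad and carrier above 1.2 N), for 0.2 s.
At the end, for the whole second after the job is handed in: The lever is at rest in lock (above 1.22 of 1.3 rad), the rubber pad presses on the carrier (over 1.2 N), and the carrier lies flat in the channel within 3 mm of the end stop (all of step 2 and velocity of joint lever between -0.1 and 0.1 rad/s and x of carrier in the frame of fixture above -0.003 m and z of carrier in the frame of fixture below 0.015 m and angle between the x axis of carrier and the x axis of fixture, either way round below 0.06 rad and linear speed of carrier below 0.02 m/s); the robot touches nothing.
It fails at once if the carrier is lifted more than 8 mm off the plate or tipped more than 0.15 rad (z of carrier in the frame of fixture above 0.02 m or angle between carrier's own z axis and vertical above 0.15 rad).
It fails at once if a bystander is moved more than 20 mm or tipped (distance of any of canister, bolt, sleeve, cup from where it was at the start of the episode above 0.02 m or angle between any of canister, bolt, sleeve, cup's own z axis and vertical above 0.4 rad).
It also fails if it takes over 48 s, if anything falls off the work surface, if the arm or the gripper's body presses on something with over 40 N, if the wrist force passes 120 N, or if a joint passes its speed limit or range.

### The arm

A 6-joint arm with a two-finger parallel gripper is mounted at the origin on the work surface. World frame = base frame: x ahead of the robot, y to its left, z up, the work surface at z = 0. Lengths are in m, angles in degrees, forces in N, time in s.
With the tool pointing down it reaches from about 0.4 to 0.825 m from the base axis. Payload 7 kg.
Tool frame: the origin (TCP) lies at the very end of the fingers, on their centre line; the grasp point (between the pads) lies 19 mm behind it; z points along the fingers, y is the line along which they close (so a half turn about z gives the same grasp; the last joint's range is limited). The gripper opens to 88 mm and grips with 3 to 60 N. Pads are 19 mm wide; open, the fingers measure 130 mm over their backs; the gripper's body (78 mm by 193 mm) begins 47 mm behind the grasp point.
Start: joints at [90.017, 20.546, 0.682, 0, -70.136, -16.507], TCP at [0.192, 0.647, 0.196] pointing down, gripper open.
Joint ranges: [-176.03, 176.03], [-82.01, 121.73], [-58.28, 71.71], [-173.87, 95.51], [-174.79, -0.11], [-173.66, 173.66]. Speed limits (degrees/s): [136.94, 136.94, 172.46, 180, 180, 180].

### API

Orientations are given as [roll, pitch, yaw] about the fixed x, y, z axes, in that order (R = Rz(yaw) Ry(pitch) Rx(roll)).
In Python, from plant import ctrl gives the robot as it stands.
- The arm moves only by the tool carry_out, never from a script. Its argument "deltas" is a list that holds one entry, the list of rows, each a list of 5 numbers: the shift along the tool's x, y, z scaled (see below), then the turn about the tool's z scaled (see below), then the opening, from -1 (shut) to 1 (fully open). A call has 1 to 5 rows; each row is the pose to reach, as a shift and turn from the pose commanded when the call began, along the tool's axes at that moment, turning the shorter way round; what a row does not reach only later rows make up. The controller multiplies each number of a shift by 20 cm and each number of a turn by 2 pi rad. A row lasts 1/10 s, in which the tool goes at most 50 mm and 8.59 degrees, less where a joint would pass 70% of its speed; a pose out of reach is approached as far as the arm can. A call with a number of a shift or a turn outside -1 to 1 is refused whole. A call with a gripper value outside its range is refused whole. The fingers move at their own pace and stop on an object; the grip force is fixed at half the most. Time passes only in rows, so rows that repeat a pose let the fingers close. It gives the time, the measured TCP pose, the force, the opening and the grip force at its end, in the units of the state.
- ctrl.get_obs(): the state, without advancing time (a new reading comes with each control period).
- ctrl.snapshot(name): name is "scene" or "side" or "wrist"; returns a dict with "color" (400x640x3 uint8, red, green, blue), "camera_matrix" (3x3 intrinsics, pixels), "R" (3x3) and "t" (3): a world point X has camera coordinates R X + t. Camera axes: x right, y down, z forward; pixel columns grow to the right and rows downward; lengths in m; the calibration is good to about 2 mm. A picture is of the moment at which its call begins. There is no depth.
- ctrl.close_job(): hands the job in; it is judged then, once.
Trained networks look in a picture, given as the dict that the camera call returned (one of the last four; its "shot" number tells which), for a name from the list of things; names that differ only in an ending like _2 or _b are one class to them, and where a whole thing is asked for, a point or a joint stands for the part that bears it (a point fixed in the world has none). Each returns a list of dicts, best first, with "p" (0 to 1); they miss things now and then, are a little off and sometimes report something else, mostly with a low value. They report only what shows in the picture. A call takes as long as a camera call. They do not tell look-alikes from the thing itself.
- ctrl.search_frame(picture, name): "centre" ([column, row] in pixels, amid what is visible of it).
- ctrl.silhouettes(picture, name): "mask" (400x640 bool, what is visible of it) and "centre" ([column, row] in pixels, amid what is visible of it).
- ctrl.spot_point(picture, name): "centre" ([column, row] in pixels: a listed point, or the origin of a listed thing).
The state is a dict: "clock": time; "joint_pos": joint angles; "qvel": joint speeds; "tau": joint torques, N m; "tool_pos": TCP position; "orientation": TCP orientation; "force": force on the tool from outside, world axes, zero at the start; "moment": the same for the moment, N m; "opening": finger opening in m; "gripper_force": force on a finger pad.
Only numpy, scipy, OpenCV 4.12 (cv2) and the standard library are available. Lean on these libraries where they do the work, as an engineer would, in place of code of your own. Each camera call takes 0.05 s, during which the arm holds its last target. There are 200 camera calls.

## Working session

There is one attempt and no reset: what is moved stays moved. The work goes in short steps, Python scripts to look and compute and a tool call to move; the robot and the scene stay as the last step left them, time stands still between calls to the robot, and variables do not carry over. Pictures are saved under pics/ and viewed, at most 12 in all, crops included, and the job is handed in when it is done.

Besides the shell and the picture viewer there is one more tool, called after "Emit:" as a command line: name --argument value ..., lists and objects as JSON in quotes. carry_out: Moves the arm, as the interface text tells. Its arguments: {"type":"object","properties":{"deltas":{"type":"array"}},"required":["deltas"]}

```bash
mkdir -p pics; ls
cat > h.py <<'E'
import numpy as np, cv2
from plant import ctrl
def snap(n,f=None):
    s=ctrl.snapshot(n)
    if f: cv2.imwrite('pics/'+f,s['color'][:,:,::-1])
    return s
def onz(s,px,z):
    d=s['R'].T@np.linalg.inv(s['camera_matrix'])@np.array([px[0],px[1],1.]); c=-s['R'].T@s['t']
    return c+d*(z-c[2])/d[2]
def proj(s,X):
    p=s['camera_matrix']@(s['R']@np.array(X,float)+s['t']); return p[:2]/p[2]
E
python3 - <<'E'
from h import *
np.set_printoptions(precision=3,suppress=True)
for n in("scene","side"):
    s=snap(n,n+'1.png'); print(n,-s['R'].T@s['t'])
    for o,z in(("fixture",0),("carrier",.012),("lever_grip",.146),("lever_pivot",.058),("stop_face",.023),("bracket_top",.07),("canister",0),("bolt",0),("sleeve",0),("cup",0)):
        for r in ctrl.spot_point(s,o)[:3]: print(o,round(r['p'],2),np.array(r['centre']),onz(s,r['centre'],z))
print(ctrl.get_obs())
E
```

```text
pics
scene [ 1.117 -0.071  0.54 ]
fixture 0.9 [327.7 238.9] [0.567 0.024 0.   ]
carrier 0.76 [360.4 164.9] [0.318 0.16  0.012]
carrier 0.67 [200.8 217.5] [ 0.455 -0.244  0.012]
carrier 0.62 [328.5 224.1] [0.534 0.032 0.012]
lever_grip 0.79 [224.9 181.6] [ 0.524 -0.164  0.146]
lever_pivot 0.71 [272.5 219.4] [ 0.548 -0.085  0.058]
stop_face 0.85 [331.1 251.8] [0.627 0.02  0.023]
stop_face 0.56 [282.5 178.3] [ 0.355 -0.051  0.023]
bracket_top 0.58 [276.5 213.7] [ 0.547 -0.076  0.07 ]
canister 0.85 [416.1 250.4] [0.636 0.194 0.   ]
bolt 0.72 [278.7 293.4] [ 0.688 -0.089  0.   ]
sleeve 0.84 [358.9 297.6] [0.726 0.051 0.   ]
cup 0.74 [404.  220.3] [0.543 0.202 0.   ]
side [ 0.211 -0.644  0.804]
fixture 0.7 [317.4 253.2] [0.57  0.033 0.   ]
carrier 0.94 [319.3 382.8] [ 0.429 -0.248  0.012]
carrier 0.9 [440.7 233.3] [ 0.842 -0.046  0.012]
carrier 0.67 [218.5 208.9] [0.421 0.255 0.012]
lever_pivot 0.83 [335.8 274.4] [ 0.55  -0.082  0.058]
stop_face 0.63 [341.3 236.9] [0.629 0.034 0.023]
bracket_top 0.84 [335.2 266. ] [ 0.554 -0.072  0.07 ]
canister 0.78 [309.1 199.3] [0.635 0.205 0.   ]
bolt 0.71 [274.2 211. ] [ 0.541  0.203 -0.   ]
bolt 0.55 [395.  270.9] [ 0.694 -0.086  0.   ]
sleeve 0.79 [375.1 222.8] [ 0.736  0.06  -0.   ]
cup 0.85 [273.6 212.2] [ 0.538  0.2   -0.   ]
cup 0.25 [395.2 271.4] [ 0.693 -0.087  0.   ]
{'clock': 1.1, 'joint_pos': array([ 90.017,  20.546,   0.682,   0.   , -70.135, -16.507]), 'qvel': array([-0.03 ,  0.133,  0.034, -0.05 ,  0.037, -0.053]), 'tau': array([  0.   , -58.24 ,  29.331,   7.003,   0.013,  -0.   ]), 'tool_pos': array([0.192, 0.647, 0.196]), 'orientation': array([-179.999,    0.   ,  -16.489]), 'force': array([ 0.144,  0.12 , -0.439]), 'moment': array([ 0.012,  0.008, -0.015]), 'gripper_force': 0.0, 'opening': 0.08760208546771178}
```

View pics/scene1.png

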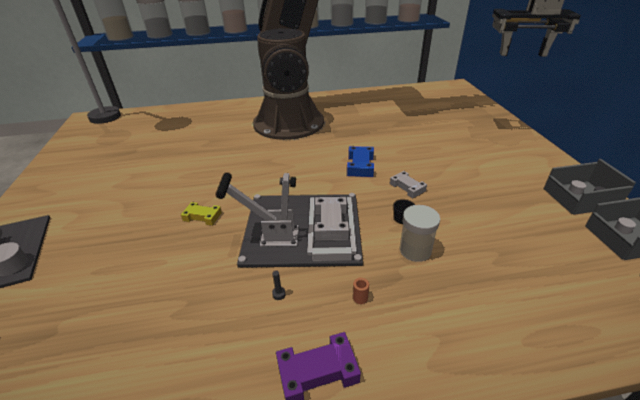

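View pics/side1.png

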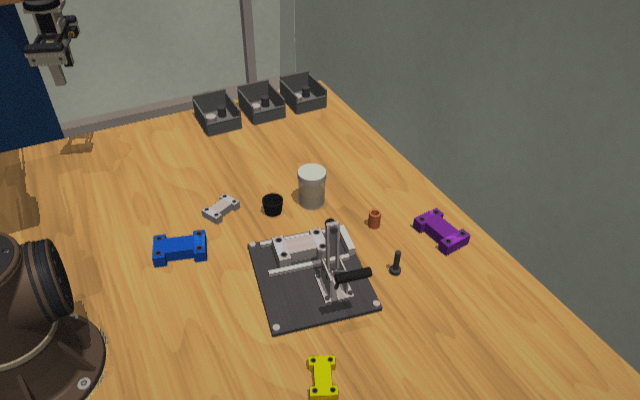

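In the scene picture the look-alikes are blue (360,162), yellow (201,213), purple (320,366), small grey (408,182) and the larger grey one in the channel (330,218). By the description I choose the one in the channel. I'll check it in a close crop, with a fixture pose fit drawn over it.

```bash
cat >> h.py <<'E'
def F(p,q):  # fixture -> world, p=(x,y,yaw)
    c,s=np.cos(p[2]),np.sin(p[2]); return np.array([p[0]+c*q[0]-s*q[1],p[1]+s*q[0]+c*q[1],q[2]])
E
python3 - <<'E'
from h import *
from scipy.optimize import least_squares
np.set_printoptions(precision=4,suppress=True)
a=snap("scene");b=snap("side")
pts={"lever_pivot":(0,-.118,.058),"stop_face":(.055,0,.023),"bracket_top":(0,-.108,.07)}
O=[]
for s in(a,b):
    for n,q in pts.items():
        for r in ctrl.spot_point(s,n)[:1]: O.append((s,q,np.array(r['centre'])))
# plate corners via mask min-area quad
for s in(a,b):
    m=ctrl.silhouettes(s,"fixture")[0]['mask'].astype(np.uint8)
    print('mask',m.sum())
def res(p): return np.concatenate([proj(s,F(p,q))-c for s,q,c in O])
r=least_squares(res,[.57,.03,-.18],loss='soft_l1'); print(r.x,np.degrees(r.x[2]),res(r.x).reshape(-1,2))
np.save('p0.npy',r.x)
for s,n in((a,'scene'),(b,'side')):
    im=s['color'][:,:,::-1].copy(); x0,y0=(225,165) if n=='scene' else (235,215)
    k=5 if n=='scene' else 5
    cr=cv2.resize(im[y0:y0+115,x0:x0+160],None,fx=k,fy=k,interpolation=cv2.INTER_CUBIC)
    for poly,col in(([(-.145,-.185,.012),(.075,-.185,.012),(.075,.06,.012),(-.145,.06,.012)],(0,255,0)),([(.055,-.038,.034),(.055,.038,.034),(.071,.038,.034),(.071,-.038,.034)],(0,0,255))):
        P=np.array([(proj(s,F(r.x,q))-[x0-.5,y0-.5])*k for q in poly]).astype(np.int32); cv2.polylines(cr,[P],True,col,1)
    cv2.imwrite(f'pics/{n}_c.png',cr)
E
```

```text
mask 7874
mask 9006
[ 0.5753  0.0311 -0.2026] -11.608286335305744 [[ 1.0753  1.0435]
 [ 1.5192 -0.4537]
 [-0.2708  1.402 ]
 [-0.5005  2.9825]
 [ 1.0235  0.0263]
 [-0.493   1.9052]]
```

View pics/scene_c.png

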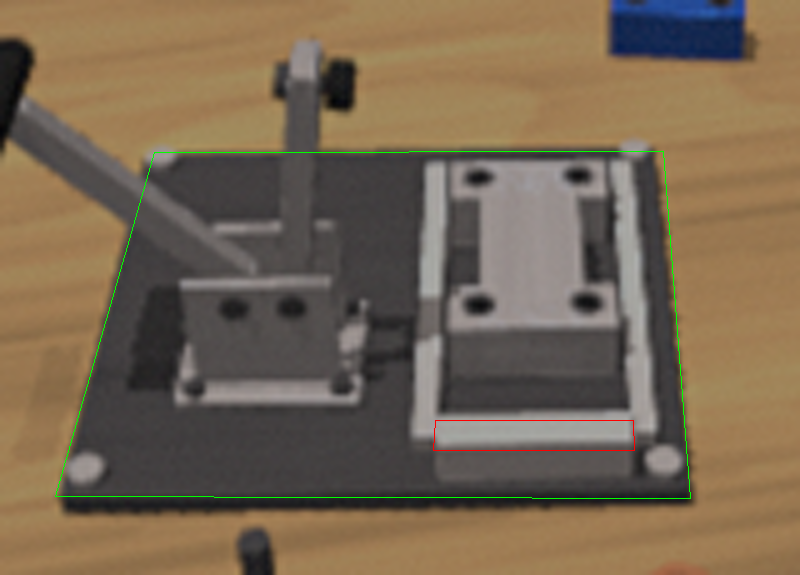

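View pics/side_c.png

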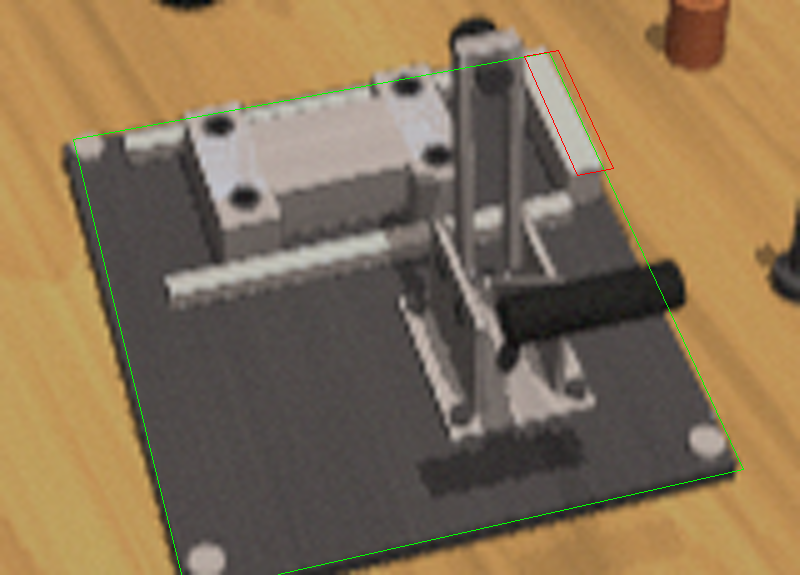

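The overlay agrees with the picture to about 2–3 mm. The carrier is the large grey H block in the channel. It shows no blue, purple or yellow, and the gap to the stop is visible. I'll set out with the gripper shut and the tool's y axis along the channel.

```bash
cat >> h.py <<'E'
P=np.array([.5725,.0315,-.2])
from scipy.spatial.transform import Rotation as Ro
def to(q,yaw=None,cmd=None):  # fixture point -> deltas from measured/commanded pose
    o=ctrl.get_obs(); R=Ro.from_euler('xyz',o['orientation'],degrees=True).as_matrix()
    d=R.T@(F(P,q)-o['tool_pos']); y=0 if yaw is None else -(yaw-o['orientation'][2])/360
    print('to',q,'world',F(P,q).round(4),'row',(d/.2).round(3),round(y,4))
E
python3 -c "
from h import *
to((-.155,0,.2),-101.5); print(np.degrees(P[2]))"
```

```text
to (-0.155, 0, 0.2) world [0.4206 0.0623 0.2   ] row [ 1.928  2.479 -0.021] 0.2361
-11.459155902616466
```

Emit:
carry_out --deltas '[[[0.15, 0.2, 0, 0.02, -1], [0.3, 0.4, 0, 0.04, -1], [0.45, 0.6, 0, 0.06, -1], [0.6, 0.78, 0, 0.08, -1], [0.73, 0.95, 0, 0.1, -1]]]'

```text
clock: 2.1
tool_pos: [0.2782, 0.4216, 0.196]
orientation: [-180.0, 0.0, -52.8]
force: [0.2, -0.3, 0.2]
opening: 0.0535
gripper_force: 0.0
```

```bash
python3 -c "
from h import *
to((-.155,0,.2),-101.5); print(ctrl.get_obs()['joint_pos'])"
```

```text
to (-0.155, 0, 0.2) world [0.4206 0.0623 0.2   ] row [ 1.861  0.52  -0.021] 0.1353
[ 7.89007487e+01  4.37362693e+00 -2.03425919e+01  5.64525160e-03
 -6.52513512e+01 -4.16825842e+01]
```

Emit:
carry_out --deltas '[[[0.22, 0.06, -0.02, 0.02, -1], [0.44, 0.12, -0.02, 0.04, -1], [0.66, 0.18, -0.02, 0.06, -1], [0.88, 0.24, -0.02, 0.08, -1], [1.0, 0.28, -0.02, 0.1, -1]]]'

```text
clock: 2.6
tool_pos: [0.3554, 0.2282, 0.2001]
orientation: [-180.0, 0.0, -88.9]
force: [0.8, -0.0, 0.6]
opening: 0.0129
gripper_force: 0.0
```

```bash
python3 -c "
from h import *
to((-.155,0,.2),-101.5); print(ctrl.get_obs()['joint_pos'])"
```

```text
to (-0.155, 0, 0.2) world [0.4206 0.0623 0.2   ] row [ 0.836 -0.309  0.   ] 0.0351
[ 5.97126945e+01 -4.48586601e+00 -2.86254482e+01  2.29553703e-03
 -6.58125871e+01 -5.85636579e+01]
```

Emit:
carry_out --deltas '[[[0.2, -0.07, 0, 0.015, -1], [0.4, -0.15, 0, 0.03, -1], [0.6, -0.22, 0, 0.035, -1], [0.83, -0.31, 0, 0.035, -1], [0.83, -0.31, 0, 0.035, -1]]]'

```text
clock: 3.1
tool_pos: [0.4224, 0.0618, 0.1999]
orientation: [-180.0, -0.0, -101.5]
force: [-1.3, -0.2, 0.0]
opening: 0.0006
gripper_force: 0.0
```

Run:
```python
from h import *
np.set_printoptions(precision=4,suppress=True)
to((-.155,0,.12),-101.5)
s=snap("wrist","w1.png")
for o,z in(("carrier",.012),("stop_face",.023),("lever_grip",.146),("lever_pivot",.058),("bracket_top",.07)):
    for r in ctrl.spot_point(s,o)[:2]:
        w=onz(s,r['centre'],z); d=w[:2]-P[:2]; c,n=np.cos(P[2]),np.sin(P[2])
        print(o,r['p'],r['centre'],'fixture',c*d[0]+n*d[1],-n*d[0]+c*d[1])
```

```text
to (-0.155, 0, 0.12) world [0.4206 0.0623 0.12  ] row [-0.001  0.009  0.399] 0.0001
carrier 0.7 [225.4, 170.1] fixture -0.044243280206705794 -0.0018656036688544913
carrier 0.7 [438.4, 235.2] fixture -0.2859194678361352 0.07426295429865248
stop_face 0.92 [131.3, 174.4] fixture 0.05413188198074375 0.000945740030202603
lever_pivot 0.85 [145.7, 48.3] fixture 0.004847181494103188 -0.11955871529532602
bracket_top 0.82 [141.6, 60.3] fixture 0.003936400467591351 -0.10830956098247281
```

View pics/w1.png

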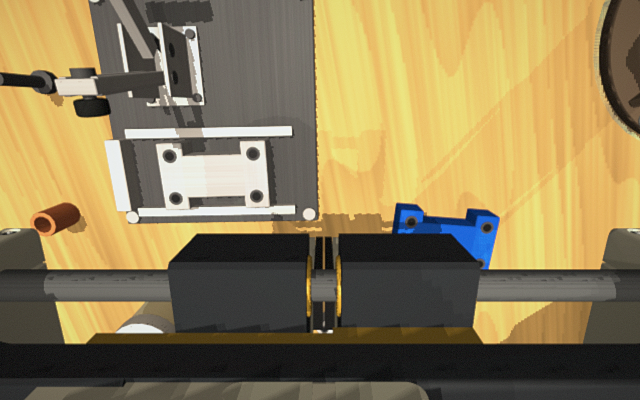

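The wrist picture shows the carrier at (213,172), the stop at (118,175), and clear space at the near end of the channel. The carrier's origin is at about x = -0.044 in the fixture, so its near face is at about -0.099. Next I'll lower the tool behind it.

Emit:
carry_out --deltas '[[[0, 0.01, 0.25, 0, -1], [0, 0.01, 0.5, 0, -1], [0, 0.01, 0.7, 0, -1], [0, 0.01, 0.86, 0, -1], [0, 0.01, 0.86, 0, -1]]]'

```text
clock: 3.9
tool_pos: [0.4164, 0.0664, 0.0246]
orientation: [179.7, -0.3, -101.0]
force: [-1.0, -0.9, -0.2]
opening: 0.0002
gripper_force: 0.0
```

Run:
```python
from h import *
np.set_printoptions(precision=4,suppress=True)
o=ctrl.get_obs(); print(o['force'],o['tool_pos'])
s=ctrl.snapshot("wrist"); print('cam rel',-s['R'].T@s['t']-o['tool_pos'])
to((-.1,0,.027)); to((-.076,0,.027))
```

```text
[-0.9977 -0.9183 -0.1851] [0.4164 0.0664 0.0246]
cam rel [-0.0124 -0.0707  0.1887]
to (-0.1, 0, 0.027) world [0.4745 0.0514 0.027 ] row [ 0.024 -0.292 -0.002] 0
to (-0.076, 0, 0.027) world [0.498  0.0466 0.027 ] row [ 0.025 -0.412 -0.002] 0
```

Emit:
carry_out --deltas '[[[0.02, -0.06, 0, 0, -1], [0.02, -0.11, 0, 0, -1], [0.02, -0.14, 0, 0, -1], [0.02, -0.17, 0, 0, -1], [0.02, -0.2, 0, 0, -1]]]'

```text
clock: 4.45
tool_pos: [0.4587, 0.0552, 0.0283]
orientation: [-180.0, 0.0, -101.1]
force: [-0.0, -0.3, -0.1]
opening: -0.0
gripper_force: 0.0
```

Emit:
carry_out --deltas '[[[0, -0.03, 0, 0, -1], [0, -0.06, 0, 0, -1], [0, -0.08, 0, 0, -1], [0, -0.1, 0, 0, -1], [0, -0.12, 0, 0, -1]]]'

```text
clock: 4.95
tool_pos: [0.4816, 0.0506, 0.0277]
orientation: [180.0, -0.0, -101.1]
force: [0.6, -1.0, -0.2]
opening: 0.0003
gripper_force: 0.0
```

Run:
```python
from h import *
o=ctrl.get_obs(); print(o['force'],o['tool_pos'])
to((-.076,0,.027))
s=snap("scene","s2.png")
cv2.imwrite('pics/s2c.png',cv2.resize(s['color'][140:290,200:400,::-1],None,fx=4,fy=4))
s=ctrl.snapshot("side")
for n in("carrier","lever_grip"):
  for r in ctrl.spot_point(s,n): print(n,r['centre'],onz(s,r['centre'],.012))
```

```text
[ 0.64877151 -1.04385342 -0.19894096] [0.4816215  0.05055284 0.02767989]
to (-0.076, 0, 0.027) world [0.498  0.0466 0.027 ] row [ 0.004 -0.084  0.003] 0
carrier [300.3, 252.5] [0.53268798 0.04139245 0.012     ]
carrier [438.7, 235.6] [ 0.83357697 -0.05033651  0.012     ]
carrier [321.5, 384.0] [ 0.43124576 -0.25205501  0.012     ]
carrier [179.7, 253.5] [0.30023011 0.15413671 0.012     ]
carrier [218.3, 210.5] [0.41921583 0.25022078 0.012     ]
```

View pics/s2c.png

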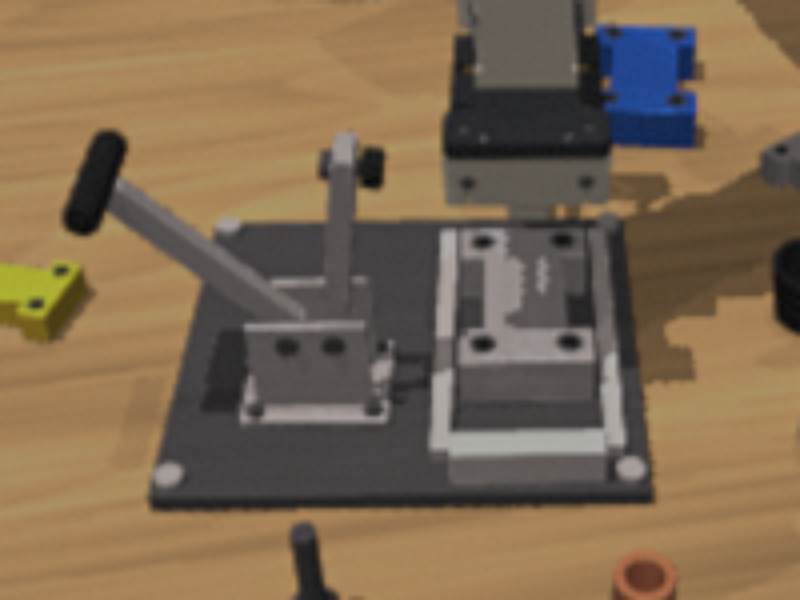

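The crop shows the tool behind the carrier, lined up with the channel. The lever is open at (95,180), and the gap between carrier and stop is still there. I'll keep pushing and watch the force.

Emit:
carry_out --deltas '[[[0, -0.02, 0, 0, -1], [0, -0.04, 0, 0, -1], [0, -0.06, 0, 0, -1], [0, -0.08, 0, 0, -1], [0, -0.1, 0, 0, -1]]]'

```text
clock: 5.65
tool_pos: [0.5015, 0.0467, 0.0278]
orientation: [-180.0, -0.0, -101.1]
force: [0.4, -0.9, 0.4]
opening: 0.0005
gripper_force: 0.0
```

```bash
cat >> h.py <<'E'
def where(*names,cams=("scene","side","wrist")):
    c,n=np.cos(P[2]),np.sin(P[2])
    for cam in cams:
        s=ctrl.snapshot(cam)
        for o in names:
            for r in ctrl.spot_point(s,o):
                d=(onz(s,r['centre'],{'carrier':.012,'stop_face':.023}[o])-np.r_[P[:2],0])
                x,y=c*d[0]+n*d[1],-n*d[0]+c*d[1]
                if abs(x)<.09 and abs(y)<.04: print(cam,o,round(r['p'],2),round(x,4),round(y,4))
    o=ctrl.get_obs(); d=o['tool_pos']-np.r_[P[:2],0]; print('tool fixture',c*d[0]+n*d[1],-n*d[0]+c*d[1],d[2],'F',o['force'])
E
python3 -c "
from h import *
where('carrier','stop_face')"
```

```text
scene carrier 0.92 -0.0472 -0.0044
scene stop_face 0.96 0.0534 0.0035
side carrier 0.95 -0.0416 -0.0075
side stop_face 0.86 0.0598 0.0063
wrist carrier 0.8 -0.0407 -0.0023
wrist stop_face 0.56 0.0536 -0.0008
tool fixture -0.07317547911042782 0.0008414725280152975 0.02779347642842317 F [-0.04497544 -0.47092974  0.08620897]
```

Run:
```python
from h import *
A=snap("side")['color'][190:290,220:380,::-1]; s=snap("scene"); B=s['color'][165:265,270:400,::-1]
A=cv2.resize(A,None,fx=2.5*2*.9,fy=4.5,interpolation=2)[:, :720]; B=cv2.resize(B,None,fx=4,fy=4,interpolation=2)
cv2.imwrite('pics/a3.png',np.vstack([cv2.resize(A,(480,300)),cv2.resize(B,(390,300))[:, :390] if 0 else cv2.copyMakeBorder(cv2.resize(B,(390,300)),0,0,0,90,0)]))
```

```text
(no output)
```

View pics/a3.png

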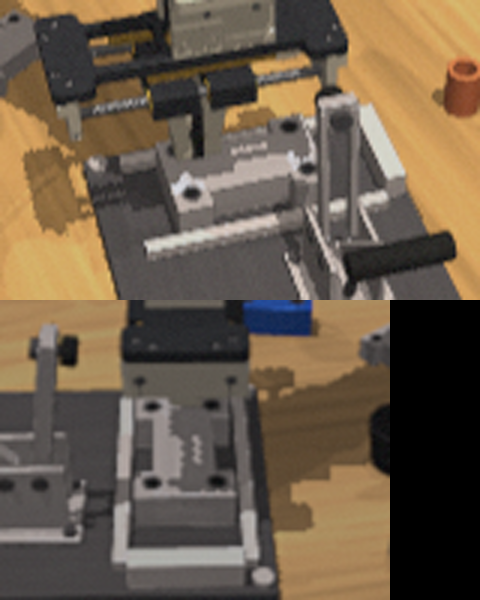

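Run:
```python
from h import *
o=ctrl.get_obs(); t=o['tool_pos']; print(o['clock'],t,o['joint_pos'])
for cam,(x0,y0) in(("side",(220,190)),("scene",(290,165))):
    s=ctrl.snapshot(cam); im=cv2.resize(s['color'][y0:y0+100,x0:x0+130,::-1],None,fx=6,fy=6,interpolation=2)
    k=lambda X:tuple(int(v) for v in (proj(s,X)-[x0-.5,y0-.5])*6)
    for z in(0,.02,.04,.06,.08): cv2.circle(im,k(t+[0,0,z]),4,(0,0,255) if z==0 else (0,255,255),-1)
    for xx in(-.043-.055,-.043+.055):
        cv2.line(im,k(F(P,(xx,-.035,.042))),k(F(P,(xx,.035,.042))),(0,255,0),1)
    cv2.imwrite(f'pics/{cam}4.png',im)
    globals()[cam]=im
cv2.imwrite('pics/b4.png',cv2.resize(np.hstack([side[:, :600],scene[:, :400]]),(800,480)))
```

```text
6.2 [0.50103093 0.04688835 0.02780932] [ 2.77502226e+01  1.48383183e+01 -3.30072680e+01 -1.36301763e-03
 -4.21489104e+01 -3.88333045e+01]
```

View pics/b4.png

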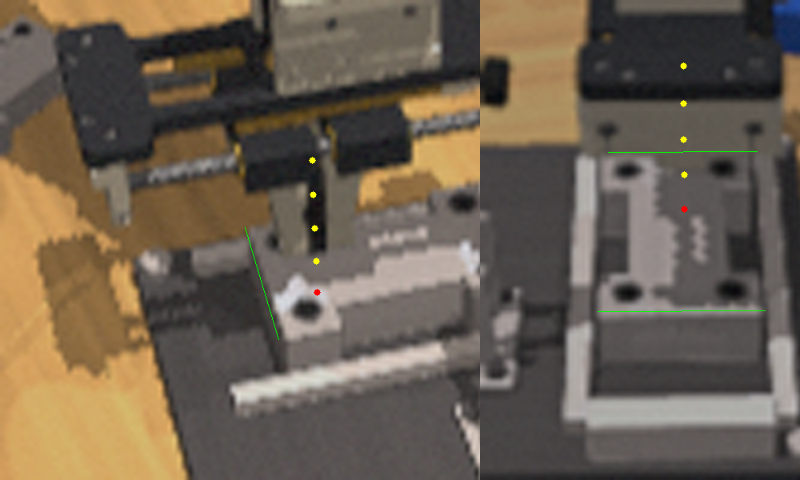

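The picture shows the fingertips ending near (315,252), about 25 mm above the projected TCP at (317,293). The fingers passed over the carrier with no force and the carrier did not move. So the tips are really higher than reported. I'll back off and lower the tool while watching the force.

Emit:
carry_out --deltas '[[[0, 0.1, 0, 0, -1], [0, 0.22, 0, 0, -1], [0, 0.34, 0, 0, -1], [0, 0.45, 0, 0, -1], [0, 0.45, 0, 0, -1]]]'

```text
clock: 6.8
tool_pos: [0.4103, 0.0638, 0.0278]
orientation: [179.9, -0.0, -101.1]
force: [0.8, -0.4, 0.6]
opening: 0.0006
gripper_force: 0.0
```

Run:
```python
from h import *
o=ctrl.get_obs(); t=o['tool_pos']; print(o['clock'],t,o['force'])
out=[]
for cam,(x0,y0) in(("side",(190,170)),("scene",(270,130))):
    s=ctrl.snapshot(cam); im=cv2.resize(s['color'][y0:y0+100,x0:x0+130,::-1],None,fx=6,fy=6,interpolation=2)
    k=lambda X:tuple(int(v) for v in (proj(s,X)-[x0-.5,y0-.5])*6)
    for z in(0,.02,.04,.06,.08): cv2.circle(im,k(t+[0,0,z]),3,(0,0,255) if z==0 else (0,255,255),-1)
    out.append(im[:, :600])
cv2.imwrite('pics/b5.png',cv2.resize(np.hstack(out),(800,400)))
```

```text
6.8 [0.41027442 0.06375496 0.02775715] [ 0.76876711 -0.43006717  0.64660059]
```

View pics/b5.png

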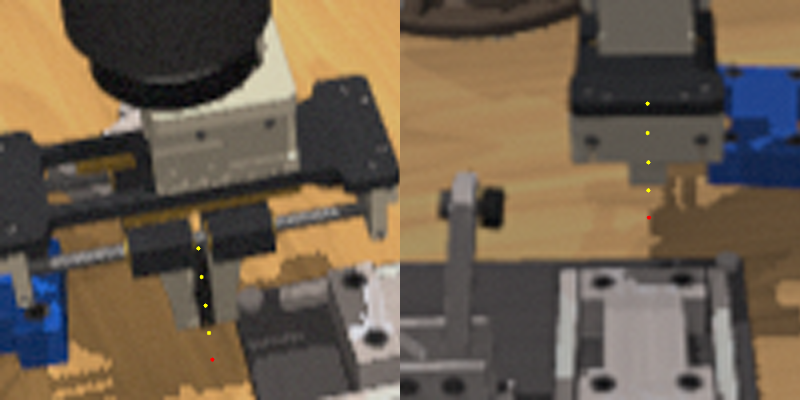

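Run:
```python
from h import *
t=ctrl.get_obs()['tool_pos']; u=np.array([np.cos(P[2]),np.sin(P[2]),0]); v=np.array([-u[1],u[0],0])
a=ctrl.snapshot('scene');b=ctrl.snapshot('side')
for z in(.03,.05,.07,.09,.11): print(z, proj(a,t+.096*u+[0,0,z]), proj(b,t+.096*u+[0,0,z]))
print('obs scene row 171; side 284,229')
for w in (a,b):print(w['camera_matrix'][0])
to((-.16,0,.003))
```

```text
0.03 [331.92627808 198.94744659] [288.16749185 239.84149337]
0.05 [331.85360318 191.5013837 ] [287.91909165 232.94293106]
0.07 [331.77857879 183.8146003 ] [287.66433996 225.86797549]
0.09 [331.70108913 175.87523138] [287.40299002 218.60977359]
0.11 [331.62101065 167.67061914] [287.13478213 211.16111266]
obs scene row 171; side 284,229
[364.59799137   0.         326.78114052]
[505.12720715   0.         318.52997987]
to (-0.16, 0, 0.003) world [0.4157 0.0633 0.003 ] row [ 0.004 -0.011  0.125] 0
```

Emit:
carry_out --deltas '[[[0, 0, 0.04, 0, -1], [0, 0, 0.08, 0, -1], [0, 0, 0.12, 0, -1], [0, 0, 0.12, 0, -1]]]'

```text
clock: 7.4
tool_pos: [0.4118, 0.0633, 0.0022]
orientation: [179.9, -0.1, -101.1]
force: [-0.5, -0.7, -0.8]
opening: 0.0005
gripper_force: 0.0
```

Emit:
carry_out --deltas '[[[0, -0.06, 0, 0, -1], [0, -0.12, 0, 0, -1], [0, -0.17, 0, 0, -1], [0, -0.2, 0, 0, -1], [0, -0.22, 0, 0, -1]]]'

```text
clock: 7.9
tool_pos: [0.4567, 0.0554, 0.0037]
orientation: [-180.0, 0.0, -101.1]
force: [0.2, 0.6, -0.8]
opening: 0.0004
gripper_force: 0.0
```

```bash
python3 -c "
from h import *
where('carrier','stop_face')"
```

```text
scene carrier 0.66 -0.0338 -0.0017
scene stop_face 0.69 0.0512 -0.0018
side carrier 0.73 -0.0396 -0.0056
side carrier 0.48 0.0636 0.02
side stop_face 0.91 0.0461 0.0061
wrist carrier 0.72 -0.0414 -0.0009
tool fixture -0.1192144128967967 0.0006108198941546308 0.0038717417963058387 F [ 0.07827222 -0.49462814 -0.58016077]
```

Emit:
carry_out --deltas '[[[0, -0.02, 0, 0, -1], [0, -0.04, 0, 0, -1], [0, -0.06, 0, 0, -1], [0, -0.08, 0, 0, -1], [0, -0.1, 0, 0, -1]]]'

```text
clock: 8.85
tool_pos: [0.4741, 0.0512, 0.0034]
orientation: [179.8, -0.1, -101.1]
force: [-7.4, 2.7, 5.0]
opening: 0.0003
gripper_force: 3.7
```

```bash
python3 -c "
from h import *
where('carrier','stop_face')"
```

```text
scene carrier 0.57 -0.0208 -0.0065
scene stop_face 0.57 0.0539 -0.0016
side carrier 0.84 -0.0215 -0.0031
side stop_face 0.55 0.0557 0.008
wrist carrier 0.84 -0.0301 -0.0045
wrist stop_face 0.82 0.0538 0.0002
tool fixture -0.09917348716310995 0.0006620651135868377 0.0035933976357273925 F [-1.4379613   0.30924452 -1.81717994]
```

Emit:
carry_out --deltas '[[[0, -0.02, 0, 0, -1], [0, -0.04, 0, 0, -1], [0, -0.06, 0, 0, -1], [0, -0.08, 0, 0, -1], [0, -0.095, 0, 0, -1]]]'

```text
clock: 9.8
tool_pos: [0.4945, 0.0481, 0.0037]
orientation: [180.0, -0.0, -101.1]
force: [-3.7, 1.0, 0.7]
opening: 0.0004
gripper_force: 2.0
```

```bash
python3 -c "
from h import *
where('carrier','stop_face')"
```

```text
scene carrier 0.57 -0.0084 -0.0093
scene stop_face 0.77 0.0582 0.0008
side carrier 0.63 -0.0029 0.0008
side stop_face 0.96 0.0569 0.0087
wrist carrier 0.77 -0.0097 -0.003
wrist stop_face 0.79 0.0546 0.0005
tool fixture -0.07953737383264824 0.0011653520669838349 0.004082658388035745 F [ 0.5442072  -0.61841928  0.57165455]
```

Not there yet. I'll go on in 1.5–2 mm steps until the force rises.

Emit:
carry_out --deltas '[[[0, -0.01, 0, 0, -1], [0, -0.02, 0, 0, -1], [0, -0.03, 0, 0, -1]]]'

```text
clock: 10.55
tool_pos: [0.498, 0.0466, 0.0037]
orientation: [179.8, -0.1, -101.1]
force: [-10.2, 2.7, 9.7]
opening: 0.0006
gripper_force: 5.4
```

Emit:
carry_out --deltas '[[[0, -0.008, 0, 0, -1], [0, -0.015, 0, 0, -1]]]'

```text
clock: 10.75
tool_pos: [0.5007, 0.0459, 0.0036]
orientation: [179.8, -0.1, -101.1]
force: [-10.0, 2.5, 9.2]
opening: 0.0002
gripper_force: 5.2
```

Emit:
carry_out --deltas '[[[0, -0.008, 0, 0, -1], [0, -0.015, 0, 0, -1]]]'

```text
clock: 10.95
tool_pos: [0.5024, 0.0453, 0.0035]
orientation: [179.7, -0.1, -101.1]
force: [-21.0, 9.3, 17.7]
opening: 0.0005
gripper_force: 10.6
```

Emit:
carry_out --deltas '[[[0, -0.008, 0, 0, -1], [0, -0.015, 0, 0, -1]]]'

```text
clock: 11.15
tool_pos: [0.5025, 0.045, 0.0034]
orientation: [179.5, -0.2, -101.2]
force: [-32.3, 18.8, 29.0]
opening: 0.0004
gripper_force: 17.9
```

```bash
python3 -c "
from h import *
where('carrier','stop_face')"
```

```text
scene carrier 0.6 0.004 -0.0062
scene stop_face 0.62 0.0582 0.001
side carrier 0.94 0.0062 -0.0038
side stop_face 0.64 0.0531 0.0091
wrist carrier 0.85 -0.0018 -0.0039
tool fixture -0.07139608419697463 -0.0008218908145356564 0.003332656170421479 F [-26.50397155  12.69438005  23.37432063]
```

The tool has stalled at x = 0.5025 with the force up to about 35 N, so the carrier is against the stop. Next I back off, lift, and go round to the -y side of the lever.

Emit:
carry_out --deltas '[[[0, 0.06, 0, 0, -1], [0, 0.15, 0, 0, -1], [0, 0.25, -0.2, 0, -1], [0, 0.25, -0.45, 0, -1], [0, 0.25, -0.7, 0, -1]]]'

```text
clock: 12.1
tool_pos: [0.4591, 0.0547, 0.1455]
orientation: [180.0, -0.0, -101.0]
force: [2.1, 1.2, -0.7]
opening: 0.0002
gripper_force: 0.0
```

Emit:
carry_out --deltas '[[[0, 0, -0.24, 0, -1], [0, 0, -0.3, 0, -1], [0, 0, -0.3, 0, -1]]]'

```text
clock: 12.4
tool_pos: [0.4614, 0.0556, 0.2064]
orientation: [-179.7, 0.2, -101.1]
force: [-0.3, -0.3, -1.1]
opening: 0.0004
gripper_force: 0.0
```

```bash
python3 -c "
from h import *
where('carrier','stop_face')
to((0,-.25,.2),-101.46)"
```

```text
scene carrier 0.61 -0.0032 -0.0084
scene stop_face 0.85 0.0598 0.0033
side carrier 0.92 0.0047 -0.0009
side stop_face 0.82 0.0503 0.0069
wrist carrier 0.57 -0.0027 -0.0048
wrist stop_face 0.8 0.0533 0.0028
tool fixture -0.11524893107539405 0.00035336871511288184 0.20298206909894903 F [-0.23586456  0.55271857  0.33683948]
to (0, -0.25, 0.2) world [ 0.5228 -0.2135  0.2   ] row [ 1.255 -0.568  0.016] 0.001
```

Emit:
carry_out --deltas '[[[0.2, -0.1, 0, 0, -1], [0.4, -0.2, 0, 0, -1], [0.6, -0.3, 0, 0, -1], [0.8, -0.4, 0, 0, -1], [1.0, -0.5, 0, 0, -1]]]'

```text
clock: 13.35
tool_pos: [0.5198, -0.1624, 0.2035]
orientation: [180.0, -0.0, -101.1]
force: [0.5, 0.5, 0.2]
opening: 0.0005
gripper_force: 0.0
```

```bash
python3 -c "
from h import *
to((0,-.25,.112),-101.46); print(ctrl.get_obs()['joint_pos'])"
```

```text
to (0, -0.25, 0.112) world [ 0.5228 -0.2135  0.112 ] row [ 0.248 -0.064  0.457] 0.0011
[ 3.27400583e+00  7.97864131e+00 -1.51712386e+01  3.61169045e-03
 -6.68642755e+01 -1.43461505e+01]
```

Emit:
carry_out --deltas '[[[0.22, -0.06, 0, 0, -1], [0.25, -0.06, 0.1, 0, -1], [0.25, -0.06, 0.3, 0, -1], [0.25, -0.06, 0.45, 0, -1], [0.25, -0.06, 0.45, 0, -1]]]'

```text
clock: 13.85
tool_pos: [0.5183, -0.2117, 0.1093]
orientation: [179.5, -0.0, -101.2]
force: [-0.9, -0.8, -0.2]
opening: 0.0005
gripper_force: 0.0
```

Run:
```python
from h import *
o=ctrl.get_obs(); t=o['tool_pos']; print(t,o['force'])
out=[]
B=F(P,(0,-.1998,.1458))
for cam,(x0,y0) in(("side",(270,215)),("scene",(170,130))):
    s=ctrl.snapshot(cam); im=cv2.resize(s['color'][y0:y0+100,x0:x0+100,::-1],None,fx=4,fy=4,interpolation=2)
    k=lambda X:tuple(int(v) for v in (proj(s,X)-[x0-.5,y0-.5])*4)
    for z in(0,.024,.06): cv2.circle(im,k(t+[0,0,z]),3,(0,0,255) if z==0 else (0,255,255),-1)
    cv2.circle(im,k(B),3,(0,255,0),-1); out.append(im)
cv2.imwrite('pics/b6.png',np.hstack(out))
to((0,-.12,.145))
```

```text
[ 0.5183355  -0.21170709  0.10925999] [-0.88493877 -0.77578467 -0.21288139]
to (0, -0.12, 0.145) world [ 0.5487 -0.0861  0.145 ] row [-0.645 -0.01  -0.156] 0
```

View pics/b6.png

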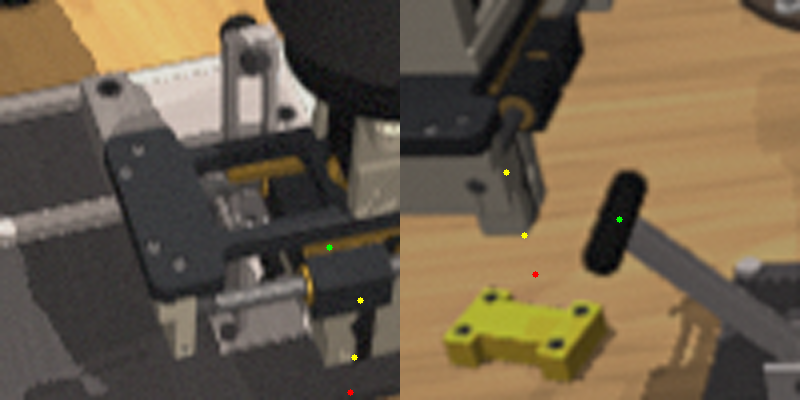

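The picture shows the fingers on the -y side of the T-bar, tip at about (510,232) in the scene half, with the bar at (619,219) at nearly the same height. Next I push along the arc.

Emit:
carry_out --deltas '[[[-0.06, -0.02, 0, 0, -1], [-0.12, -0.02, 0, 0, -1], [-0.16, -0.02, -0.01, 0, -1], [-0.2, -0.02, -0.045, 0, -1], [-0.25, -0.02, -0.085, 0, -1]]]'

```text
clock: 14.45
tool_pos: [0.5357, -0.1641, 0.1321]
orientation: [-179.9, -0.1, -101.0]
force: [0.2, -7.2, -1.5]
opening: 0.0005
gripper_force: 2.8
```

Run:
```python
from h import *
where(cams=()); s=ctrl.snapshot('scene')
for r in ctrl.spot_point(s,'lever_grip')[:1]: print(r)
for th in np.arange(0,.8,.1): print(round(th,1),proj(s,F(P,(0,-.118-.12*np.sin(.75-th),.058+.12*np.cos(.75-th)))))
```

```text
tool fixture 0.0027644910577665424 -0.1990098780892163 0.1321464527198179 F [ 0.21457856 -7.16952008 -1.50226895]
{'centre': [233.5, 174.9], 'p': 0.91}
0.0 [224.46354395 184.26558339]
0.1 [228.57485346 180.86378536]
0.2 [233.22700416 177.83646217]
0.3 [238.37134907 175.2294896 ]
0.4 [243.9497765  173.08364422]
0.5 [249.89549717 171.43343706]
0.6 [256.13416584 170.30607331]
0.7 [262.58530874 169.72059553]
```

Contact is made, with about 7 N on the tool and θ ≈ 0.2. I'll continue.

Emit:
carry_out --deltas '[[[-0.05, 0, -0.03, 0, -1], [-0.1, 0, -0.05, 0, -1], [-0.16, 0, -0.065, 0, -1], [-0.22, 0, -0.075, 0, -1], [-0.27, 0, -0.08, 0, -1]]]'

```text
clock: 15.05
tool_pos: [0.5463, -0.1123, 0.152]
orientation: [-179.8, -0.2, -101.0]
force: [-12.2, -5.3, 32.4]
opening: 0.0003
gripper_force: 15.1
```

Emit:
carry_out --deltas '[[[-0.05, 0, 0, 0, -1], [-0.1, 0, 0, 0, -1], [-0.15, 0, 0, 0, -1], [-0.19, 0, 0, 0, -1], [-0.19, 0, 0, 0, -1]]]'

```text
clock: 15.55
tool_pos: [0.5532, -0.072, 0.1474]
orientation: [-179.9, 0.1, -101.0]
force: [0.2, 0.2, -0.1]
opening: 0.0004
gripper_force: 0.0
```

Run:
```python
from h import *
where('carrier',cams=('scene','side')); s=ctrl.snapshot('scene')
for r in ctrl.spot_point(s,'lever_grip')[:1]: print(r)
print('locked',proj(s,F(P,(0,-.055,.16))))
```

```text
scene carrier 0.93 0.0013 -0.0023
side carrier 0.95 0.0062 -0.0013
tool fixture 0.0014019487829587084 -0.10684385930236809 0.1463172449521607 F [-0.35831806 -0.87636296  0.6140563 ]
{'centre': [302.5, 174.6], 'p': 0.95}
locked [301.08933328 177.66211884]
```

The lever is in lock: the grip is detected at (302,175) against the predicted (301,178), and the force is zero. I'll back away.

Emit:
carry_out --deltas '[[[0.1, 0, 0, 0, -1], [0.25, 0, -0.1, 0, -1], [0.4, 0, -0.3, 0, -1], [0.5, 0, -0.4, 0, -1], [0.5, 0, -0.4, 0, -1]]]'

```text
clock: 16.35
tool_pos: [0.5348, -0.1741, 0.23]
orientation: [-179.7, -0.0, -101.2]
force: [-0.2, 0.2, -0.3]
opening: 0.0007
gripper_force: 0.0
```

Emit:
carry_out --deltas '[[[0, 0, 0, 0, -1], [0, 0, 0, 0, -1], [0, 0, 0, 0, -1], [0, 0, 0, 0, -1]]]'

```text
clock: 16.75
tool_pos: [0.5335, -0.1709, 0.2259]
orientation: [179.9, -0.0, -101.0]
force: [-0.3, 0.1, -0.2]
opening: 0.0003
gripper_force: 0.0
```

Run:
```python
from h import *
where('carrier','stop_face')
s=snap('scene')
cv2.imwrite('pics/end.png',cv2.resize(s['color'][130:310,200:440,::-1],None,fx=3.3,fy=3.3,interpolation=2))
```

```text
scene carrier 0.86 0.0004 -0.005
scene stop_face 0.55 0.0433 0.0015
scene stop_face 0.55 0.0069 -0.0073
side carrier 0.83 0.0036 0.0016
side stop_face 0.78 0.0502 0.006
tool fixture 0.002317129285836203 -0.2066683333336718 0.22679657493379493 F [-0.65415264  0.158098    0.00761802]
```

View pics/end.png

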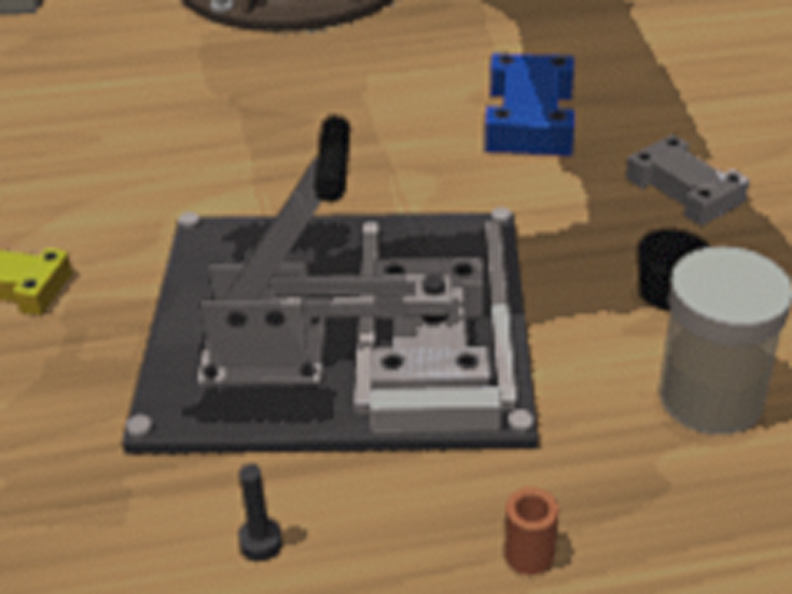

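The lever is locked over at (333,158), the pad is down on the carrier at (433,300), and the carrier is against the stop at (435,395). The bystanders are standing where they were.

```bash
python3 -c "
from plant import ctrl
print(ctrl.close_job())"
```

```text
the job is handed in; nothing more can be done
None
```

The job is handed in: the carrier sits home against the end stop, the lever is snapped into lock with the pad down on the carrier, and the canister, bolt, sleeve and cup stayed where they stood. I judged this from the final picture and force readings; the hand-in gave no verdict and I could not read the pad force directly.

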